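# Set up the magnetic stirrer for a sample jar

### The job

Get the stirrer ready for the sample: set the squat capped jar gently down, upright, in the middle of the stirrer's metal plate, turn the bar-shaped mode selector so that it clicks in pointing at the ring symbol, and turn the round speed dial until its white line points at the black wedge on its scale. The order does not matter. Leave everything else on the bench standing where it is.

Things in the scene. Friction and masses are not known exactly. Their poses are not given: they have to be found in the camera images.
- stirrer: white magnetic stirrer, fixed, 300 (x) x 220 (y) mm. Origin: centre of its underside; x points away from the robot towards the plate, z up. Control deck in front, 70 mm high, with the selector at (-100, 58) and the dial at (-100, -58) mm; from x = -37 mm on a raised part with the square metal plate, 172 x 172 mm, top 100 mm high, centre at (60, 0)
- plate_centre (a point): centre of the metal plate on its top face, inside an engraved circle of 68 mm diameter
- selector (a joint): angle of the mode selector, rad: 0 to 2.618, growing clockwise seen from above. Six spring detents 30 degrees (0.5236) apart from 0 on; let go, it settles in the nearest. At 0 its pointer stands 75 degrees counter-clockwise of the stirrer's x. Torque to pass a detent about 0.08 N m
- selector_grip (a point): grip point on the selector's axis, 30 mm above the deck. Black knob: round skirt 44 mm in diameter, 8 mm high, with a bar grip on it 42 mm long, 14 mm wide, top 40 mm above the deck. The bar lies along the pointing direction; the pointing end has a small nose and a white line on top
- selector_aim (a point): the point on the deck at which the selector points, 38 mm from its axis, on the circle of symbols
- ring_mark: centre of the ring symbol (a black ring 13 mm across, flush with the deck), the wanted mode. It stands at the third, fourth or fifth detent of the selector, 38 mm from its axis; a solid square and a cross stand at the two others, and short strokes at the first, second and last
- dial (a joint): angle of the speed dial, rad: 0 to 4.712, growing clockwise seen from above, no detents, stays where it is left. At 0 it points 135 degrees counter-clockwise of the stirrer's x
- dial_grip (a point): point on the dial's axis, 25 mm above the deck. The dial is a round black knob 38 mm in diameter, 28 mm high above the deck, with a white line on top from its centre to its rim in the pointing direction
- dial_aim (a point): the point on the deck at which the dial points, 32 mm from its axis
- speed_mark_tip (a point): the point of the black wedge lying flush on the deck on the dial's scale, at 32 mm from the dial's axis (the wedge is 12 mm long and widens outwards to 11 mm): the wanted speed
- jar: the sample jar: squat, capped, amber, with a paper label, 54 mm in diameter, 85 mm high with its cap, upright on the bench, about 0.2 kg. Origin: centre of its underside. A taller amber bottle stands elsewhere and is not meant
- tall_bottle: bystander: tall amber bottle, 68 mm in diameter, 165 mm high; origin: centre of its underside. Not to be disturbed
- wash_bottle: bystander: white wash bottle, with a blue cap, 70 mm in diameter, 180 mm high; origin: centre of its underside. Not to be disturbed
- beaker: bystander: glass beaker, 68 mm in diameter, 90 mm high; origin: centre of its underside. Not to be disturbed
- dropper: bystander: small dropper bottle, with a red cap, 32 mm in diameter, 75 mm high; origin: centre of its underside. Not to be disturbed
- vial: bystander: glass vial, 20 mm in diameter, 45 mm high; origin: centre of its underside. Not to be disturbed
- loose_cap: bystander: loose white cap, 34 mm in diameter, 16 mm high; origin: centre of its underside. Not to be disturbed
- tip_box: bystander: pipette tip box, 120 x 85 mm, 61 mm high; origin: centre of its underside. Not to be disturbed

How it is judged:
At the end, for the whole second after the job is handed in: The jar stands upright (within 6 degrees) and at rest on the plate, its centre within 20 mm of the plate's centre; the selector points at the ring symbol (aim point within 5 mm of it, about 7.5 degrees); the dial's aim point is within 3.5 mm (about 6 degrees) of the wedge's tip (horizontal distance between jar and plate_centre below 0.02 m and z of jar in the frame of plate_centre between -0.004 and 0.004 m and angle between jar's own z axis and vertical below 0.1 rad and linear speed of jar below 0.02 m/s and horizontal distance between selector_aim and ring_mark below 0.005 m and horizontal distance between dial_aim and speed_mark_tip below 0.0035 m); the robot touches nothing.
It fails at once if the jar is banged down on the stirrer (over 60 N) (contact force between jar and stirrer above 60 N).
It fails at once if a bystander (bottle, beaker, vial, cap or tip box) is knocked over or shifted by more than 30 mm (distance of any of tall_bottle, wash_bottle, beaker, dropper, vial, loose_cap, tip_box from where it was at the start of the episode above 0.03 m or angle between any of tall_bottle, wash_bottle, beaker, dropper, vial, loose_cap, tip_box's own z axis and vertical above 0.5 rad).
It also fails if it takes over 72 s, if anything falls off the work surface, if the arm or the gripper's body presses on something with over 40 N, if the wrist force passes 120 N, or if a joint passes its speed limit or range.

### The arm

A 6-joint arm with a two-finger parallel gripper is mounted at the origin on the work surface. World frame = base frame: x ahead of the robot, y to its left, z up, the work surface at z = 0. Lengths are in m, angles in rad, forces in N, time in s.
With the tool pointing down it reaches from about 0.35 to 0.775 m from the base axis. Payload 7.3 kg.
Tool frame: the origin (TCP) lies at the very end of the fingers, on their centre line; the grasp point (between the pads) lies 19 mm behind it; z points along the fingers, x is the direction in which the jaws open and shut, and the axes are right-handed (so a half turn about z gives the same grasp; the last joint's range is limited). The gripper opens to 92 mm and grips with 3 to 60 N. Pads are 19 mm wide; open, the fingers measure 130 mm over their backs; the gripper's body (75 mm by 190 mm) begins 47 mm behind the grasp point.
Start: joints at [-1.406, 0.342, 1.524, -0, 1.275, -0.146], TCP at [0.161, -0.5, 0.227] pointing down, gripper open.
Joint ranges: [-2.53, 2.53], [-0.77, 2.02], [0.04, 2.7], [-1, 4.14], [0.28, 2.66], [-3.11, 3.11]. Speed limits (rad/s): [2.57, 2.57, 3.14, 3.14, 3.14, 3.14].

### API

Orientations are given as [roll, pitch, yaw] about the fixed x, y, z axes, in that order (R = Rz(yaw) Ry(pitch) Rx(roll)).
In Python, from cell import robot, read_camera, nets gives the robot as it stands. The module is installed in compiled form; this text tells all that it offers.
- The arm moves only by the tool carry_out, never from a script. Its arguments are lists of equal length, an entry for each row: "translation": the shift along the tool's x, y, z in m, a list of three; "turn": the turn, a rotation vector about the tool's x, y, z in rad, a list of three; "gripper": the gripper's target within -1 to 1 (shut at 1, half-way at 0, fully open at -1). A call has 1 to 10 rows; each row shifts and turns the commanded pose from where the row before left it, along the tool's axes as they then stand; what a row does not reach is not made up. A row lasts 1/10 s, in which the tool goes at most 50 mm and 8.59 degrees, less where a joint would pass 70% of its speed; a pose out of reach is approached as far as the arm can. A call with a gripper value outside its range is refused whole. The fingers move at their own pace and stop on an object; "squeeze" is the grip in N (left out, the last holds). Time passes only in rows, so rows that do not move let the fingers close. It gives the time, the measured TCP pose, the force and the opening at its end, in the units of the state.
- robot.observe(): the state, without advancing time (a new reading comes with each control period).
- read_camera(name): name is "scene" or "side" or "wrist"; returns a dict with "img" (420x560x3 uint8, red, green, blue), "fx", "fy", "cx", "cy" (pixels), "distortion" ([k1, k2, p1, p2, k3] as OpenCV has them; the pictures are not rectified), "world_from_camera" (4x4, takes a point from camera to world coordinates). Camera axes: x right, y down, z forward; pixel columns grow to the right and rows downward; lengths in m; the calibration is good to about 2 mm. A picture is of the moment at which its call begins. There is no depth.
- robot.hand_in(): hands the job in, once; it reports no verdict.
Trained networks look in a picture, given as the dict that the camera call returned (one of the last four; its "shot" number tells which), for a name from the list of things; names that differ only in an ending like _2 or _b are one class to them, and where a whole thing is asked for, a point or a joint stands for the part that bears it (a point fixed in the world has none). Each returns a list of dicts, best first, with "score" (0 to 1); they miss things now and then, are a little off and sometimes report something else, mostly with a low value. They report only what shows in the picture. A call takes as long as a camera call.
- nets.regions_of(picture, name): "region" (420x560 bool, what is visible of it) and "pixel" ([column, row] in pixels, amid what is visible of it).
- nets.tip_of(picture, name): "pixel" ([column, row] in pixels: a listed point, or the origin of a listed thing).
The state is a dict: "time": time; "qpos": joint angles; "qvel": joint speeds; "joint_efforts": joint torques, N m; "tool_pos": TCP position; "tool_rot": TCP orientation; "contact_force": force on the tool from outside, world axes, zero at the start; "torque": the same for the moment, N m; "opening": finger opening in m.
Only numpy, scipy, OpenCV 4.12 (cv2) and the standard library are available. Lean on these libraries where they do the work, as an engineer would, in place of code of your own. Each camera call takes 0.05 s, during which the arm holds its last target. There are 200 camera calls.

## Working session

There is one attempt and no reset: what is moved stays moved. The work goes in short steps, Python scripts to look and compute and a tool call to move; the robot and the scene stay as the last step left them, time stands still between calls to the robot, and variables do not carry over. Pictures are saved under pics/ and viewed, about 8 in all and at most 12, crops included, and the job is handed in when it is done.

Besides the shell and the picture viewer there is one more tool, called after "Call:" by a JSON object that holds its "method" and its "body", one argument or row to a line. carry_out: Moves the arm, as the interface text tells. Its arguments: {"type":"object","properties":{"translation":{"type":"array","items":{"type":"array","items":{"type":"number"}}},"turn":{"type":"array","items":{"type":"array","items":{"type":"number"}}},"gripper":{"type":"array","items":{"type":"number"}},"squeeze":{"type":"number"}},"required":["translation","turn","gripper"]}

```bash
mkdir -p pics; cat > h.py <<'E'
import numpy as np, cv2
from cell import robot, read_camera, nets
def K(p): return np.array([[p["fx"],0,p["cx"]],[0,p["fy"],p["cy"]],[0,0,1.]])
def ray(p,px):
    u=cv2.undistortPoints(np.array([[px]],float),K(p),np.array(p["distortion"],float))[0,0]
    T=np.array(p["world_from_camera"]); d=T[:3,:3]@np.array([u[0],u[1],1]); return T[:3,3],d
def onz(p,px,z):
    o,d=ray(p,px); return o+d*(z-o[2])/d[2]
def proj(p,X):
    T=np.linalg.inv(np.array(p["world_from_camera"])); 
    return cv2.projectPoints(np.array(X,float).reshape(-1,1,3),cv2.Rodrigues(T[:3,:3])[0],T[:3,3],K(p),np.array(p["distortion"],float))[0][:,0]
def tri(obs):
    A=np.zeros((3,3));b=np.zeros(3)
    for p,px in obs:
        o,d=ray(p,px);d=d/np.linalg.norm(d);M=np.eye(3)-np.outer(d,d);A+=M;b+=M@o
    return np.linalg.solve(A,b)
def save(p,n): cv2.imwrite("pics/"+n,p["img"][:,:,::-1])
E
python3 - <<'E'
from h import *
P={n:read_camera(n) for n in("scene","side")}
Z=dict(plate_centre=.1,selector_grip=.1,selector_aim=.07,ring_mark=.07,dial_grip=.095,dial_aim=.07,speed_mark_tip=.07,jar=0,stirrer=0,tall_bottle=0,wash_bottle=0,beaker=0,dropper=0,vial=0,loose_cap=0,tip_box=0)
for n,z in Z.items():
    o=[]
    for c,p in P.items():
        r=nets.tip_of(p,n)
        for q in r[:2]: print(n,c,round(q["score"],2),np.round(q["pixel"]),onz(p,q["pixel"],z).round(3))
        if r:o.append((p,r[0]["pixel"]))
    if len(o)>1: print("   tri",tri(o).round(3))
big=np.hstack([P["scene"]["img"],P["side"]["img"]])
save(P["scene"],"s1.png");save(P["side"],"s2.png")
print(robot.observe())
E
```

```text
plate_centre scene 0.86 [279. 249.] [0.653 0.041 0.1  ]
plate_centre scene 0.68 [296. 203.] [ 0.505 -0.011  0.1  ]
plate_centre side 0.86 [320. 190.] [0.658 0.047 0.1  ]
   tri [0.657 0.043 0.104]
selector_grip scene 0.82 [341. 220.] [0.508 0.104 0.1  ]
selector_grip side 0.79 [254. 179.] [0.515 0.101 0.1  ]
selector_grip side 0.3 [281. 328.] [ 0.529 -0.298  0.1  ]
   tri [0.513 0.104 0.101]
selector_aim scene 0.57 [347. 241.] [0.529 0.13  0.07 ]
ring_mark scene 0.15 [225. 186.] [ 0.504 -0.221  0.07 ]
ring_mark side 0.45 [253. 212.] [0.507 0.022 0.07 ]
ring_mark side 0.23 [322. 191.] [0.67  0.079 0.07 ]
   tri [ 0.541 -0.129  0.163]
dial_grip scene 0.62 [413. 320.] [0.679 0.333 0.095]
dial_grip scene 0.6 [297. 206.] [ 0.507 -0.009  0.095]
dial_grip side 0.83 [253. 214.] [ 0.504 -0.013  0.095]
   tri [ 0.5    0.277 -0.143]
dial_aim scene 0.71 [390. 362.] [0.762 0.33  0.07 ]
dial_aim scene 0.59 [311. 211.] [0.481 0.013 0.07 ]
dial_aim side 0.86 [248. 210.] [0.495 0.032 0.07 ]
   tri [ 0.532  0.293 -0.191]
speed_mark_tip scene 0.27 [392. 288.] [0.606 0.267 0.07 ]
jar scene 0.86 [433. 26
[... 1358 characters left out ...]
0.   ]
   tri [ 0.68  -0.353  0.001]
{'time': 1.7, 'qpos': array([-1.40600568e+00,  3.42019325e-01,  1.52414468e+00, -2.17696636e-05,
        1.27538432e+00, -1.46043152e-01]), 'qvel': array([-0.00227576,  0.00091664,  0.00155894,  0.00032143,  0.0008122 ,
        0.0001846 ]), 'joint_efforts': array([ 2.34492691e-04, -4.31125581e+01, -2.44477218e+01,  7.18620862e-02,
        4.82243893e-02,  1.76083233e-06]), 'tool_pos': array([ 0.1605662 , -0.49984565,  0.22671485]), 'tool_rot': array([ 3.14156560e+00, -4.08281472e-05, -1.25995619e+00]), 'contact_force': array([-0.51849017, -0.65537833, -0.81662704]), 'torque': array([-0.04622088,  0.02558576, -0.00531193]), 'opening': 0.09199983781858918}
```

View pics/s1.png

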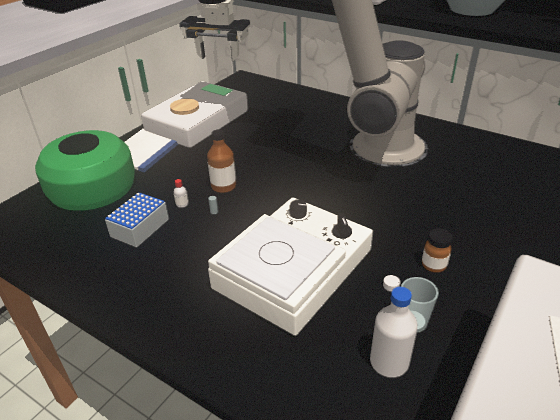

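View pics/s2.png

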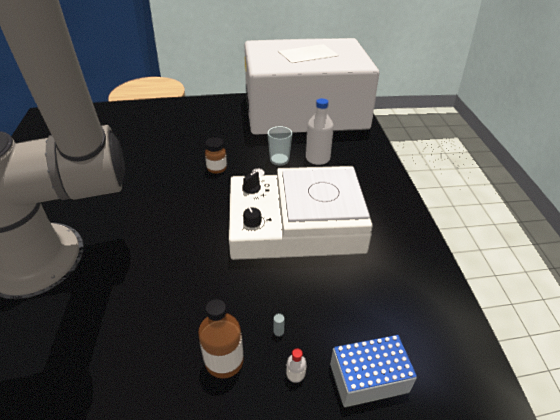

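Both views match the nets: the stirrer is at about (0.61, 0.047) and nearly square to the base. The squat jar is at (0.423, 0.291), scene pixel (437,250). I'm moving above the control deck for a close look.

Call:
{"method": "carry_out", "body": {
  "translation": [
    [-0.03,-0.036,-0.007],
    [-0.03,-0.036,-0.007],
    [-0.03,-0.036,-0.007],
    [-0.03,-0.036,-0.007],
    [-0.03,-0.036,-0.007],
    [-0.03,-0.036,-0.007],
    [-0.03,-0.036,-0.007],
    [-0.03,-0.036,-0.007],
    [-0.03,-0.036,-0.007],
    [-0.03,-0.036,-0.007]
  ],
  "turn": [
    [0,0,0],
    [0,0,0],
    [0,0,0],
    [0,0,0],
    [0,0,0],
    [0,0,0],
    [0,0,0],
    [0,0,0],
    [0,0,0],
    [0,0,0]
  ],
  "gripper": [-1,-1,-1,-1,-1,-1,-1,-1,-1,-1]
}}

```text
time: 2.7
tool_pos: [0.4123, -0.1023, 0.2973]
tool_rot: [-3.141, -0.001, -1.26]
contact_force: [1.0, -0.5, 0.2]
opening: 0.0918
```

Call:
{"method": "carry_out", "body": {
  "translation": [
    [-0.028,-0.035,-0.007],
    [-0.028,-0.035,-0.007],
    [-0.028,-0.035,-0.007],
    [-0.028,-0.035,-0.007],
    [0,0,0],
    [0,0,0]
  ],
  "turn": [
    [0,0,0],
    [0,0,0],
    [0,0,0],
    [0,0,0],
    [0,0,0],
    [0,0,0]
  ],
  "gripper": [-0.2,-0.2,-0.2,-0.2,-0.2,-0.2]
}}

```text
time: 3.3
tool_pos: [0.5107, 0.0461, 0.3243]
tool_rot: [3.141, -0.0, -1.258]
contact_force: [-0.1, -1.0, 0.2]
opening: 0.0557
```

```bash
cat > knobs.py <<'E'
from h import *
import sys
p=read_camera("wrist"); s=robot.observe()
print(s["time"],s["tool_pos"].round(4),s["tool_rot"].round(3),s["opening"].round(3),s["qpos"].round(2),np.array(p["world_from_camera"])[:3,3].round(3))
for n,z in dict(plate_centre=.1,selector_grip=.1,selector_aim=.07,ring_mark=.07,dial_grip=.095,dial_aim=.07,speed_mark_tip=.07).items():
    for q in nets.tip_of(p,n)[:2]: print(n,round(q["score"],2),np.round(q["pixel"]),onz(p,q["pixel"],z).round(4))
save(p,sys.argv[1])
E
python3 knobs.py w1.png
```

```text
Traceback (most recent call last):
  File "knobs.py", line 4, in <module>
    print(s["time"],s["tool_pos"].round(4),s["tool_rot"].round(3),s["opening"].round(3),s["qpos"].round(2),np.array(p["world_from_camera"])[:3,3].round(3))
                                                                  ^^^^^^^^^^^^^^^^^^
AttributeError: 'float' object has no attribute 'round'
```

```bash
sed -i 's/s\["opening"\].round(3)/round(s["opening"],3)/' knobs.py; python3 knobs.py w1.png
```

```text
3.4 [0.5101 0.0447 0.3245] [ 3.141 -0.    -1.26 ] 0.055 [-0.06  0.26  1.37 -0.    1.51  1.2 ] [0.575 0.066 0.481]
plate_centre 0.78 [331.  27.] [0.6649 0.043  0.1   ]
plate_centre 0.48 [136. 103.] [0.5407 0.2032 0.1   ]
selector_grip 0.97 [224. 162.] [0.5105 0.1038 0.1   ]
selector_grip 0.52 [292. 196.] [0.4984 0.0259 0.1   ]
selector_aim 0.74 [210. 127.] [0.5367 0.1317 0.07  ]
ring_mark 0.62 [228. 121.] [0.5489 0.1145 0.07  ]
dial_grip 0.73 [327. 199.] [ 0.505  -0.0103  0.095 ]
dial_aim 0.61 [296. 196.] [0.493  0.0187 0.07  ]
dial_aim 0.34 [222. 160.] [0.5065 0.1088 0.07  ]
speed_mark_tip 0.63 [330. 167.] [ 0.5358 -0.0069  0.07  ]
```

View pics/w1.png

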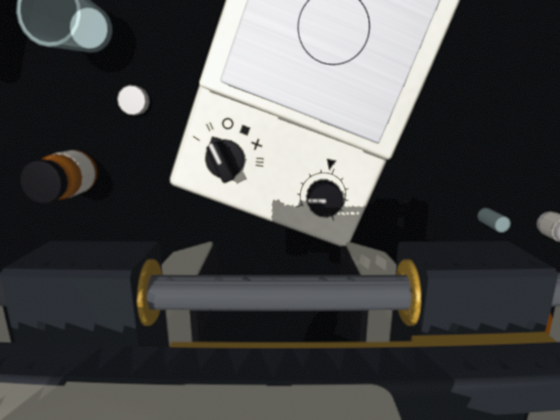

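Selector: it stands on "II" at pixel (209,127), and the ring at (228,123) is the next detent clockwise, so it needs +30°. Dial: its line points left at (307,200) and the wedge tip is at (331,167), so it needs about 106° clockwise. Selector first.

Call:
{"method": "carry_out", "body": {
  "translation": [
    [0,0,0],
    [0,0,0],
    [0,0,0],
    [-0.021,-0.0205,0.03],
    [-0.021,-0.0205,0.03],
    [0,0,0.045],
    [0,0,0.045],
    [0,0,0.045],
    [0,0,0.03],
    [0,0,0.015]
  ],
  "turn": [
    [0,0,-0.147],
    [0,0,-0.147],
    [0,0,-0.146],
    [0,0,0],
    [0,0,0],
    [0,0,0],
    [0,0,0],
    [0,0,0],
    [0,0,0],
    [0,0,0]
  ],
  "gripper": [-0.2,-0.2,-0.2,-0.2,-0.2,-0.2,-0.2,-0.2,-0.2,-0.2],
  "squeeze": 20
}}

```text
time: 4.75
tool_pos: [0.5102, 0.1036, 0.0818]
tool_rot: [3.138, 0.003, -0.82]
contact_force: [1.0, 0.5, 1.0]
opening: 0.0553
```

Call:
{"method": "carry_out", "body": {
  "translation": [
    [0,0,0],
    [0,0,0],
    [0,0,0],
    [0,0,0],
    [0,0,0],
    [0,0,0]
  ],
  "turn": [
    [0,0,0],
    [0,0,0],
    [0,0,0],
    [0,0,0],
    [0,0,0],
    [0,0,0]
  ],
  "gripper": [1,1,1,1,1,1]
}}

```text
time: 5.35
tool_pos: [0.5094, 0.107, 0.0856]
tool_rot: [-3.141, 0.007, -0.822]
contact_force: [-7.6, 12.1, 7.2]
opening: 0.0141
```

Call:
{"method": "carry_out", "body": {
  "translation": [
    [-0.003,0,0],
    [0,0,0],
    [0,0,0],
    [0,0,0],
    [0,0,0],
    [0,0,0],
    [0,0,0],
    [0,0,0]
  ],
  "turn": [
    [0,0,0],
    [0,0,0.09],
    [0,0,0.09],
    [0,0,0.09],
    [0,0,0.09],
    [0,0,0.09],
    [0,0,0.074],
    [0,0,0]
  ],
  "gripper": [1,1,1,1,1,1,1,1]
}}

```text
time: 6.15
tool_pos: [0.5095, 0.1069, 0.0856]
tool_rot: [-3.141, 0.001, -1.346]
contact_force: [-4.2, 3.8, 6.0]
opening: 0.0139
```

Call:
{"method": "carry_out", "body": {
  "translation": [
    [0,0,0],
    [0,0,0],
    [0,0,0],
    [0,0,0],
    [0,0,-0.02],
    [0,0,-0.04],
    [0,0,-0.04],
    [0,0,-0.04],
    [0,0,-0.04],
    [0,0,-0.03]
  ],
  "turn": [
    [0,0,0],
    [0,0,0],
    [0,0,0],
    [0,0,0],
    [0,0,0],
    [0,0,0],
    [0,0,0],
    [0,0,0],
    [0,0,0],
    [0,0,0]
  ],
  "gripper": [-0.2,-0.2,-0.2,-0.2,-0.2,-0.2,-0.2,-0.2,-0.2,-0.2]
}}

```text
time: 7.15
tool_pos: [0.5102, 0.1061, 0.2975]
tool_rot: [-3.139, -0.001, -1.344]
contact_force: [1.5, -0.1, -1.2]
opening: 0.0548
```

```bash
python3 knobs.py w2.png
```

```text
7.2 [0.5119 0.1062 0.302 ] [-3.131e+00 -2.000e-03 -1.344e+00] 0.055 [ 0.06  0.28  1.4  -0.    1.45  1.4 ] [0.576 0.121 0.455]
plate_centre 0.7 [393.  33.] [0.6673 0.0379 0.1   ]
selector_grip 0.67 [275. 183.] [0.5119 0.11   0.1   ]
selector_aim 0.25 [390. 182.] [ 0.5343 -0.0083  0.07  ]
selector_aim 0.17 [349. 104.] [0.6004 0.0547 0.07  ]
ring_mark 0.41 [279. 142.] [0.5486 0.1145 0.07  ]
dial_grip 0.61 [389. 218.] [ 0.5022 -0.0091  0.095 ]
speed_mark_tip 0.64 [390. 183.] [ 0.5336 -0.0081  0.07  ]
speed_mark_tip 0.2 [389.  35.] [0.6727 0.0338 0.07  ]
```

View pics/w2.png

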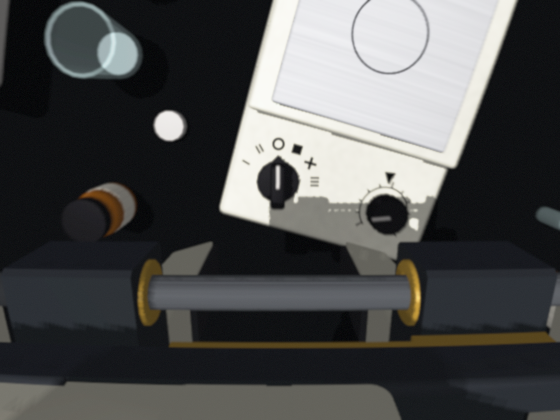

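The selector now points straight at the ring: nose (278,158), ring (278,143). Next is the dial, at about (0.504, -0.009).

Call:
{"method": "carry_out", "body": {
  "translation": [
    [0,0,0],
    [0,0,0],
    [0,0,0],
    [0,0,0],
    [0.024,0.03,0],
    [0.024,0.03,0.02],
    [0.024,0.03,0.02],
    [0,0,0.045],
    [0,0,0.045],
    [0,0,0.04]
  ],
  "turn": [
    [0,0,-0.149],
    [0,0,-0.149],
    [0,0,-0.149],
    [0,0,-0.149],
    [0,0,0],
    [0,0,0],
    [0,0,0],
    [0,0,0],
    [0,0,0],
    [0,0,0]
  ],
  "gripper": [-0.2,-0.2,-0.2,-0.2,-0.2,-0.2,-0.2,-0.2,-0.2,-0.2]
}}

```text
time: 8.55
tool_pos: [0.5003, -0.0091, 0.1221]
tool_rot: [3.14, 0.002, -0.749]
contact_force: [0.8, -0.5, -0.3]
opening: 0.0552
```

Call:
{"method": "carry_out", "body": {
  "translation": [
    [0,0,0.03],
    [0,0,0.02],
    [0,0,0]
  ],
  "turn": [
    [0,0,0],
    [0,0,0],
    [0,0,0]
  ],
  "gripper": [-0.2,-0.2,-0.2]
}}

```text
time: 8.85
tool_pos: [0.5001, -0.0086, 0.0721]
tool_rot: [3.139, 0.004, -0.748]
contact_force: [0.4, 0.4, 0.8]
opening: 0.055
```

Call:
{"method": "carry_out", "body": {
  "translation": [
    [0.0025,-0.0025,-0.006],
    [0,0,0],
    [0,0,0],
    [0,0,0],
    [0,0,0],
    [0,0,0]
  ],
  "turn": [
    [0,0,0],
    [0,0,0],
    [0,0,0],
    [0,0,0],
    [0,0,0],
    [0,0,0]
  ],
  "gripper": [-0.2,1,1,1,1,1]
}}

```text
time: 9.45
tool_pos: [0.5041, -0.0077, 0.0811]
tool_rot: [3.142, 0.002, -0.748]
contact_force: [-3.0, 5.1, 4.4]
opening: 0.037
```

Call:
{"method": "carry_out", "body": {
  "translation": [
    [-0.0015,0,0],
    [0,0,0],
    [0,0,0],
    [0,0,0],
    [0,0,0],
    [0,0,0],
    [0,0,0],
    [0,0,0]
  ],
  "turn": [
    [0,0,0],
    [0,0,0.14],
    [0,0,0.14],
    [0,0,0.14],
    [0,0,0.14],
    [0,0,0.14],
    [0,0,0.14],
    [0,0,0.14]
  ],
  "gripper": [1,1,1,1,1,1,1,1]
}}

```text
time: 10.25
tool_pos: [0.5047, -0.0091, 0.0811]
tool_rot: [-3.139, -0.002, -1.733]
contact_force: [0.3, -7.4, 1.5]
opening: 0.0373
```

Call:
{"method": "carry_out", "body": {
  "translation": [
    [0,0,0],
    [0,0,0],
    [0,0,0],
    [0,0,0],
    [0,0,0],
    [0,0,0],
    [0,0,0],
    [0,0,0]
  ],
  "turn": [
    [0,0,0.14],
    [0,0,0.14],
    [0,0,0.14],
    [0,0,0.14],
    [0,0,0.14],
    [0,0,0.14],
    [0,0,0.05],
    [0,0,0]
  ],
  "gripper": [1,1,1,1,1,1,1,1]
}}

```text
time: 11.05
tool_pos: [0.5038, -0.0103, 0.0811]
tool_rot: [-3.138, -0.002, -2.619]
contact_force: [-3.2, -12.1, 3.0]
opening: 0.0375
```

Call:
{"method": "carry_out", "body": {
  "translation": [
    [0,0,0],
    [0,0,0],
    [0,0,0],
    [0,0,0],
    [0,0,-0.02],
    [0,0,-0.04],
    [0,0,-0.04],
    [0,0,-0.04],
    [0,0,-0.03],
    [0,0,0]
  ],
  "turn": [
    [0,0,0],
    [0,0,0],
    [0,0,0],
    [0,0,0],
    [0,0,0],
    [0,0,0],
    [0,0,0],
    [0,0,0],
    [0,0,0],
    [0,0,0]
  ],
  "gripper": [-0.2,-0.2,-0.2,-0.2,-0.2,-0.2,-0.2,-0.2,-0.2,-0.2]
}}

```text
time: 12.05
tool_pos: [0.506, -0.0077, 0.2552]
tool_rot: [-3.136, 0.007, -2.618]
contact_force: [0.7, -0.2, -0.3]
opening: 0.0553
```

```bash
python3 knobs.py w3.png; python3 -c "
import cv2;i=cv2.imread('pics/w3.png');cv2.imwrite('pics/w3b.png',cv2.resize(i[60:300,100:460],None,fx=2.2,fy=2.2,interpolation=cv2.INTER_CUBIC))"
```

```text
12.1 [ 0.5048 -0.0075  0.2526] [-3.139  0.004 -2.618] 0.055 [-0.17  0.28  1.54  0.    1.32  2.45] [ 0.539 -0.066  0.413]
plate_centre 0.77 [ 87. 151.] [0.6665 0.0421 0.1   ]
dial_grip 0.77 [285. 192.] [ 0.5032 -0.0105  0.095 ]
dial_aim 0.64 [179. 174.] [0.5939 0.0289 0.07  ]
dial_aim 0.6 [255. 170.] [ 0.5344 -0.0101  0.07  ]
speed_mark_tip 0.57 [250. 176.] [ 0.5359 -0.0027  0.07  ]
```

View pics/w3b.png

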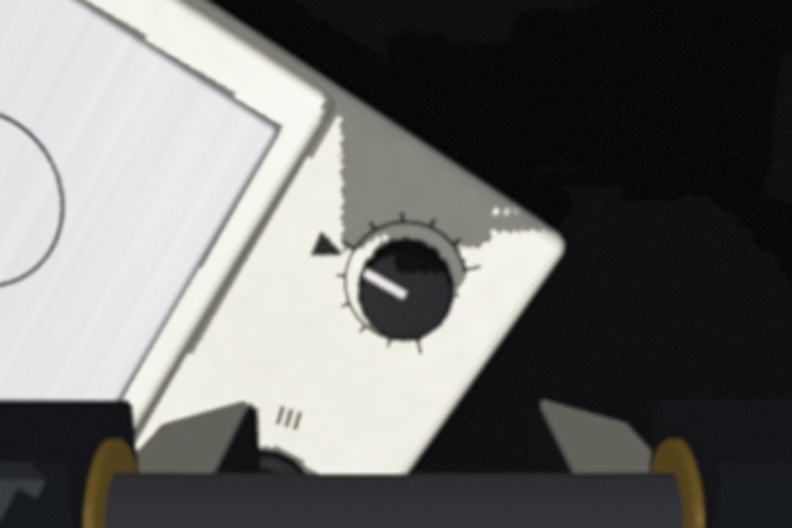

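```bash
python3 - <<'E'
from h import *
p=read_camera("wrist"); f=lambda c,z: onz(p,(np.array(c)/2.2+[100,60]),z)[:2]
a=f((408,296),.098);b=f((365,272),.098);t=f((342,252),.07)
for n in ("a","b","t"): print(n,globals()[n].round(4))
d=(b-a);print("line",np.degrees(np.arctan2(d[1],d[0])))
for c in (a,np.array([.5042,-.009]),np.array([.5045,-.0095])):
    e=t-c; print("tip",np.degrees(np.arctan2(e[1],e[0])),np.hypot(*e))
# plate near edge corner points -> yaw
q=[f(c,.1) for c in((282,128),(122,400))]; e=q[1]-q[0]; print("edge dir",np.degrees(np.arctan2(e[1],e[0]))-90)
E
```

```text
a [ 0.4986 -0.0099]
b [ 0.5174 -0.0098]
t [ 0.5279 -0.0073]
line 0.3783605249157872
tip 5.192508001793629 0.0294395768139433
tip 4.173886737549142 0.023769705596609885
tip 5.442369751395787 0.023512655159092354
edge dir -2.6224763239013953
```

```bash
cat > meas.py <<'E'
from h import *
def run(p,aim,tip,c0):
    g=cv2.cvtColor(p["img"],cv2.COLOR_RGB2GRAY); H,W=g.shape
    def warp(z,cx,cy,r=.055,n=440):  # top-down orthophoto on plane z, 4px/mm, col=+x, row=+y
        u=np.linspace(-r,r,n);X,Y=np.meshgrid(cx+u,cy+u)
        uv=proj(p,np.stack([X,Y,0*X+z],-1).reshape(-1,3)).astype(np.float32).reshape(n,n,2)
        return cv2.remap(g,uv[...,0],uv[...,1],cv2.INTER_CUBIC)
    return warp(.098,*c0),warp(.07,*c0)
if __name__=="__main__":
    import sys
    p=read_camera("wrist"); print(robot.observe()["tool_pos"].round(4))
    A,B=run(p,0,0,(.504,-.0095))
    m=np.hstack([A,B])[::-1]; m=np.hstack([A[::-1],B[::-1]]); m=cv2.cvtColor(m,cv2.COLOR_GRAY2BGR)
    for x in(0,440):
        for k in range(0,440,40): cv2.putText(m,"|",(x+k,8),0,.3,(0,0,255))
    cv2.imwrite("pics/"+sys.argv[1],cv2.resize(m,None,fx=.9,fy=.9)); np.save("A.npy",A);np.save("B.npy",B)
    # dial disc on A, line, wedge on B
    d=(A<90).astype(np.uint8); n,l,st,ce=cv2.connectedComponentsWithStats(d); i=l[220+40,220] or 1; 
    s=(l==l[235,215]).astype(np.uint8); cs=max(cv2.findContours(s,0,1)[0],key=cv2.contourArea); (x,y),r=cv2.minEnclosingCircle(cv2.convexHull(cs)); print("disc c",(x-219.5)/4,(y-219.5)/4,"r",r/4)
    n,l,st,ce=cv2.connectedComponentsWithStats((B<110).astype(np.uint8))
    for k in range(1,n):
        if 150<st[k,4]<3000: print("dark comp on deck mm",((ce[k]-219.5)/4).round(2),st[k,4]/16,st[k,:4])
    yy,xx=np.mgrid[:440,:440]; w=(A>140)&(np.hypot(xx-219.5,yy-219.5)<17*4)
    n,l,st,ce=cv2.connectedComponentsWithStats(w.astype(np.uint8))
    for k in range(1,n):
        if st[k,4]>100:
            pts=np.argwhere(l==k)[:,::-1].astype(float); ev,V=np.linalg.eigh(np.cov(pts.T)); v=V[:,1]; print("white",((ce[k]-219.5)/4).round(2),st[k,4]/16,np.degrees(np.arctan2(v[1],v[0])).round(1),np.sqrt(ev)/4)
E
python3 meas.py m1.png
```

```text
[ 0.5037 -0.0076  0.2501]
disc c 1.287567138671875 -1.4947586059570312 r 20.52950096130371
dark comp on deck mm [  8.91 -17.7 ] 161.25 [140 104 201 120]
dark comp on deck mm [36.33  4.35] 50.25 [340 221  41  36]
white [8.54 0.41] 63.8125 179.7 [1.08356237 4.86927645]
```

View pics/m1.png

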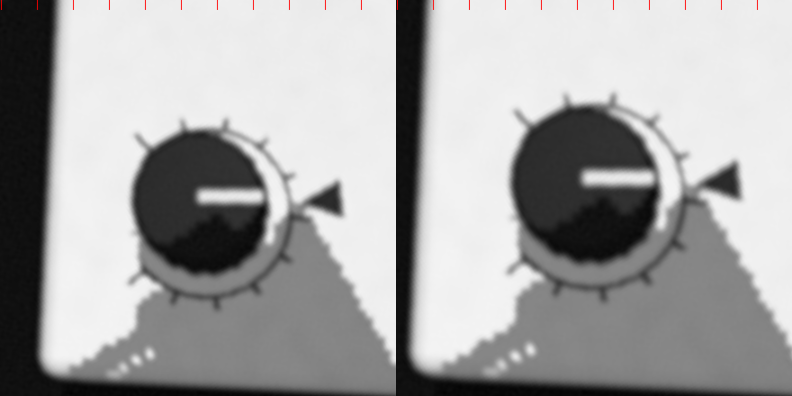

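The rectified view shows the dial line at about 0° and the wedge at about +6°, so I need roughly 6° back, counter-clockwise.

Call:
{"method": "carry_out", "body": {
  "translation": [
    [0.001,-0.0017,0.04],
    [0,0,0.045],
    [0,0,0.045],
    [0,0,0.03],
    [0,0,0.01],
    [0,0,0],
    [0,0,0],
    [0,0,0],
    [0,0,0],
    [0,0,0]
  ],
  "turn": [
    [0,0,0],
    [0,0,0],
    [0,0,0],
    [0,0,0],
    [0,0,0],
    [0,0,0],
    [0,0,0],
    [0,0,0],
    [0,0,0],
    [0,0,0]
  ],
  "gripper": [-0.2,-0.2,-0.2,-0.2,-0.2,-0.2,1,1,1,1]
}}

```text
time: 13.55
tool_pos: [0.5037, -0.0102, 0.0822]
tool_rot: [-3.14, -0.0, -2.618]
contact_force: [-5.4, -2.9, 6.5]
opening: 0.0371
```

Call:
{"method": "carry_out", "body": {
  "translation": [
    [0,0,0],
    [0,0,0],
    [0,0,0],
    [0,0,0],
    [0,0,0]
  ],
  "turn": [
    [0,0,0],
    [0,0,-0.055],
    [0,0,-0.055],
    [0,0,0],
    [0,0,0]
  ],
  "gripper": [1,1,1,1,1]
}}

```text
time: 14.05
tool_pos: [0.5038, -0.0102, 0.0822]
tool_rot: [-3.14, -0.0, -2.508]
contact_force: [-3.5, -1.6, 5.7]
opening: 0.0369
```

Call:
{"method": "carry_out", "body": {
  "translation": [
    [0,0,0],
    [0,0,0],
    [0,0,0],
    [0,0,0],
    [0,0,-0.02],
    [0,0,-0.04],
    [0,0,-0.04],
    [0,0,-0.04],
    [0,0,-0.03],
    [0,0,0]
  ],
  "turn": [
    [0,0,0],
    [0,0,0],
    [0,0,0],
    [0,0,0],
    [0,0,0],
    [0,0,0],
    [0,0,0],
    [0,0,0],
    [0,0,0],
    [0,0,0]
  ],
  "gripper": [-0.2,-0.2,-0.2,-0.2,-0.2,-0.2,-0.2,-0.2,-0.2,-0.2]
}}

```text
time: 15.05
tool_pos: [0.506, -0.0098, 0.2552]
tool_rot: [-3.135, 0.006, -2.508]
contact_force: [-0.0, -0.1, -0.6]
opening: 0.0549
```

```bash
python3 meas.py m2.png
```

```text
[ 0.5048 -0.0096  0.2526]
disc c 1.3584365844726562 -1.3799514770507812 r 20.50122833251953
dark comp on deck mm [  7.5  -19.04] 147.1875 [140 104 181 118]
dark comp on deck mm [35.98  4.39] 49.0625 [339 222  41  34]
white [7.47 1.18] 58.125 -174.6 [1.07042133 4.42066546]
```

View pics/m2.png

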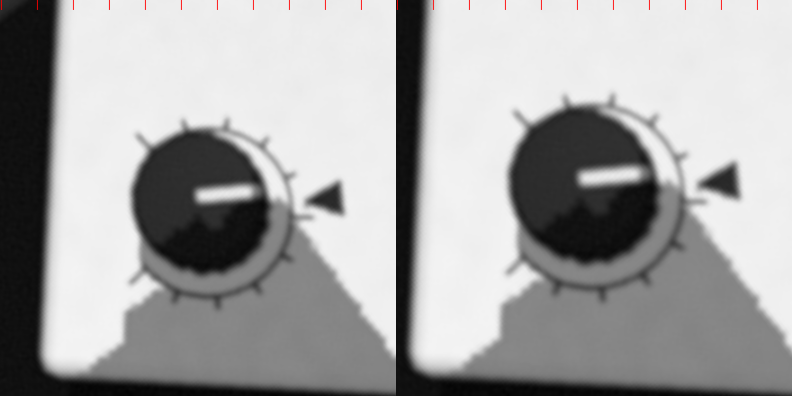

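Line at 5.4°, wedge at about 6°: the dial is set. Now the jar.

Call:
{"method": "carry_out", "body": {
  "translation": [
    [0,0,0],
    [0,0,0],
    [0,0,0],
    [0,0,0],
    [-0.03,0.025,0],
    [-0.03,0.025,0],
    [-0.03,0.025,0],
    [-0.03,0.025,0],
    [-0.03,0.025,0],
    [-0.03,0.025,0]
  ],
  "turn": [
    [0,0,-0.127],
    [0,0,-0.127],
    [0,0,-0.127],
    [0,0,-0.127],
    [0,0,0],
    [0,0,0],
    [0,0,0],
    [0,0,0],
    [0,0,0],
    [0,0,0]
  ],
  "gripper": [-0.2,-0.2,-0.2,-0.2,-1,-1,-1,-1,-1,-1]
}}

```text
time: 16.1
tool_pos: [0.4411, 0.2178, 0.2491]
tool_rot: [3.14, -0.002, -2.0]
contact_force: [0.4, 0.7, -0.2]
opening: 0.0916
```

Call:
{"method": "carry_out", "body": {
  "translation": [
    [-0.03,0.025,0],
    [-0.03,0.025,0],
    [0,0,0],
    [0,0,0]
  ],
  "turn": [
    [0,0,0],
    [0,0,0],
    [0,0,0],
    [0,0,0]
  ],
  "gripper": [-1,-1,-1,-1]
}}

```text
time: 16.5
tool_pos: [0.421, 0.292, 0.2491]
tool_rot: [3.14, -0.003, -1.998]
contact_force: [-0.2, -0.4, 0.4]
opening: 0.0921
```

```bash
python3 - <<'E'
from h import *
for c in("wrist","side"):
    p=read_camera(c); s=robot.observe()
    for q in nets.tip_of(p,"jar")[:2]: print(c,round(q["score"],2),np.round(q["pixel"]),onz(p,q["pixel"],0).round(4))
    for q in nets.regions_of(p,"jar")[:1]:
        r=np.argwhere(q["region"]);print(c,"region",r.min(0),r.max(0),onz(p,q["pixel"],.05).round(3))
    if c=="wrist": save(p,"w4.png")
print(s["tool_pos"].round(4),s["tool_rot"].round(3),s["opening"],s["qpos"].round(2))
E
```

```text
wrist 0.89 [273. 174.] [0.4247 0.297  0.    ]
wrist region [149 246] [214 302] [0.423 0.294 0.05 ]
side 0.64 [217. 168.] [0.4237 0.2962 0.    ]
side region [137 205] [171 225] [0.423 0.283 0.05 ]
[0.4222 0.2907 0.2503] [ 3.141e+00 -1.000e-03 -2.002e+00] 0.0917417959113712 [ 0.45  0.3   1.52 -0.    1.32  2.46]
```

View pics/w4.png

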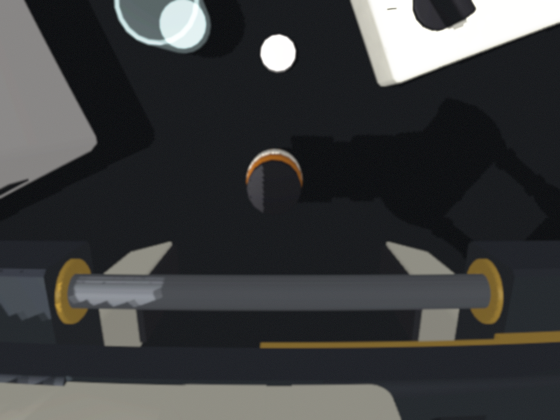

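The jar (cap at pixel (274,190)) is under the gripper, centred between the jaws with nothing close to the fingers. Descending to grip.

Call:
{"method": "carry_out", "body": {
  "translation": [
    [-0.0035,-0.0005,0.04],
    [0,0,0.045],
    [0,0,0.045],
    [0,0,0.04],
    [0,0,0.03],
    [0,0,0.016],
    [0,0,0],
    [0,0,0],
    [0,0,0],
    [0,0,0]
  ],
  "turn": [
    [0,0,0],
    [0,0,0],
    [0,0,0],
    [0,0,0],
    [0,0,0],
    [0,0,0],
    [0,0,0],
    [0,0,0],
    [0,0,0],
    [0,0,0]
  ],
  "gripper": [-1,-1,-1,-1,-1,-1,-1,1,1,1],
  "squeeze": 25
}}

```text
time: 17.8
tool_pos: [0.4246, 0.2951, 0.0359]
tool_rot: [-3.14, 0.002, -2.0]
contact_force: [0.1, 0.1, 0.5]
opening: 0.0723
```

Call:
{"method": "carry_out", "body": {
  "translation": [
    [0,0,0],
    [0,0,0],
    [0,0,-0.01],
    [0,0,-0.03],
    [0,0,-0.04],
    [0,0,-0.04],
    [0,0,-0.04],
    [0,0,0]
  ],
  "turn": [
    [0,0,0],
    [0,0,0],
    [0,0,0],
    [0,0,0],
    [0,0,0],
    [0,0,0],
    [0,0,0],
    [0,0,0]
  ],
  "gripper": [1,1,1,1,1,1,1,1]
}}

```text
time: 18.6
tool_pos: [0.4263, 0.2962, 0.2009]
tool_rot: [-3.134, 0.009, -2.0]
contact_force: [1.1, 0.3, -2.3]
opening: 0.0534
```

```bash
python3 - <<'E'
from h import *
s=robot.observe(); print(s["tool_pos"].round(4),s["tool_rot"].round(3),s["contact_force"].round(1))
for c in("scene","side"):
    p=read_camera(c)
    for n,z in(("jar",s["tool_pos"][2]-.034),("plate_centre",.1)):
        for q in nets.tip_of(p,n)[:2]: print(c,n,round(q["score"],2),np.round(q["pixel"]),onz(p,q["pixel"],z).round(4))
E
```

```text
[0.4263 0.2962 0.2009] [-3.134  0.009 -2.   ] [ 1.1  0.3 -2.3]
scene jar 0.72 [450. 208.] [0.4342 0.3029 0.1669]
scene plate_centre 0.58 [277. 250.] [0.6591 0.0396 0.1   ]
side jar 0.64 [214. 118.] [0.4287 0.2731 0.1669]
side plate_centre 0.86 [321. 190.] [0.6601 0.0466 0.1   ]
```

Call:
{"method": "carry_out", "body": {
  "translation": [
    [0.007,-0.016,0],
    [0.013,-0.032,0],
    [0.013,-0.032,0],
    [0.013,-0.032,0],
    [0.013,-0.032,0],
    [0.013,-0.032,0],
    [0.013,-0.032,0],
    [0.013,-0.032,0],
    [0.013,-0.032,0],
    [0.013,-0.032,0]
  ],
  "turn": [
    [0,0,0],
    [0,0,0],
    [0,0,0],
    [0,0,0],
    [0,0,0],
    [0,0,0],
    [0,0,0],
    [0,0,0],
    [0,0,0],
    [0,0,0]
  ],
  "gripper": [1,1,1,1,1,1,1,1,1,1]
}}

```text
time: 19.9
tool_pos: [0.6489, 0.0544, 0.193]
tool_rot: [3.139, -0.001, -2.0]
contact_force: [-0.5, -0.2, -2.3]
opening: 0.0529
```

Call:
{"method": "carry_out", "body": {
  "translation": [
    [0.007,-0.016,0],
    [0,0,0],
    [0,0,0.02],
    [0,0,0.02],
    [0,0,0.01],
    [0,0,0]
  ],
  "turn": [
    [0,0,0],
    [0,0,0],
    [0,0,0],
    [0,0,0],
    [0,0,0],
    [0,0,0]
  ],
  "gripper": [1,1,1,1,1,1]
}}

```text
time: 20.5
tool_pos: [0.6587, 0.0434, 0.1424]
tool_rot: [3.137, -0.002, -1.999]
contact_force: [0.4, 0.3, -0.9]
opening: 0.0534
```

```bash
python3 - <<'E'
from h import *
s=robot.observe(); print(s["time"],s["tool_pos"].round(4),s["tool_rot"].round(3),s["contact_force"].round(1),s["opening"])
for c in("scene","side"):
    p=read_camera(c)
    for n,z in(("jar",s["tool_pos"][2]-.035),("plate_centre",.1)):
        for q in nets.tip_of(p,n)[:1]: print(c,n,round(q["score"],2),np.round(q["pixel"]),onz(p,q["pixel"],z).round(4))
E
```

```text
20.5 [0.6587 0.0434 0.1424] [ 3.137e+00 -2.000e-03 -1.999e+00] [ 0.4  0.3 -0.9] 0.05343930055008274
scene jar 0.89 [281. 248.] [0.6575 0.0481 0.1074]
scene plate_centre 0.68 [277. 246.] [0.6488 0.0329 0.1   ]
side plate_centre 0.57 [320. 189.] [0.6591 0.0496 0.1   ]
```

Call:
{"method": "carry_out", "body": {
  "translation": [
    [-0.001,-0.004,0],
    [0,0,0.001],
    [0,0,0.001],
    [0,0,0.001],
    [0,0,0.001],
    [0,0,0]
  ],
  "turn": [
    [0,0,0],
    [0,0,0],
    [0,0,0],
    [0,0,0],
    [0,0,0],
    [0,0,0]
  ],
  "gripper": [1,1,1,1,1,1]
}}

```text
time: 21.4
tool_pos: [0.6642, 0.0418, 0.1404]
tool_rot: [3.141, -0.0, -2.0]
contact_force: [-0.2, 0.6, -2.1]
opening: 0.0535
```

Call:
{"method": "carry_out", "body": {
  "translation": [
    [0,0,0.001],
    [0,0,0.001],
    [0,0,0]
  ],
  "turn": [
    [0,0,0],
    [0,0,0],
    [0,0,0]
  ],
  "gripper": [1,1,1]
}}

```text
time: 21.7
tool_pos: [0.6642, 0.0418, 0.1385]
tool_rot: [3.141, -0.0, -2.0]
contact_force: [-0.1, 0.2, -0.8]
opening: 0.0532
```

Call:
{"method": "carry_out", "body": {
  "translation": [
    [0,0,0.001],
    [0,0,0.001],
    [0,0,0]
  ],
  "turn": [
    [0,0,0],
    [0,0,0],
    [0,0,0]
  ],
  "gripper": [1,1,1]
}}

```text
time: 22.0
tool_pos: [0.6642, 0.0418, 0.1365]
tool_rot: [3.141, -0.0, -2.0]
contact_force: [0.4, 0.4, -1.9]
opening: 0.0534
```

Call:
{"method": "carry_out", "body": {
  "translation": [
    [0,0,0.001],
    [0,0,0],
    [0,0,0.0005],
    [0,0,0]
  ],
  "turn": [
    [0,0,0],
    [0,0,0],
    [0,0,0],
    [0,0,0]
  ],
  "gripper": [1,1,1,1]
}}

```text
time: 22.4
tool_pos: [0.6646, 0.0417, 0.1363]
tool_rot: [-3.14, 0.0, -2.0]
contact_force: [-2.1, 0.1, 6.4]
opening: 0.0536
```

Contact: z has stopped and the wrist reads +6 N. Releasing and retreating straight up.

Call:
{"method": "carry_out", "body": {
  "translation": [
    [0,0,0],
    [0,0,0],
    [0,0,0],
    [0,0,0],
    [0,0,0],
    [0,0,0],
    [0,0,-0.02],
    [0,0,-0.04],
    [0,0,-0.04],
    [0,0,-0.04]
  ],
  "turn": [
    [0,0,0],
    [0,0,0],
    [0,0,0],
    [0,0,0],
    [0,0,0],
    [0,0,0],
    [0,0,0],
    [0,0,0],
    [0,0,0],
    [0,0,0]
  ],
  "gripper": [-1,-1,-1,-1,-1,-1,-1,-1,-1,-1]
}}

```text
time: 23.4
tool_pos: [0.6641, 0.0418, 0.2767]
tool_rot: [3.142, -0.0, -2.0]
contact_force: [1.3, -0.1, -0.8]
opening: 0.092
```

Call:
{"method": "carry_out", "body": {
  "translation": [
    [0.035,0.035,-0.02],
    [0.035,0.035,0],
    [0.03,0.035,0],
    [0,0,0],
    [0,0,0]
  ],
  "turn": [
    [0,0,0],
    [0,0,0],
    [0,0,0],
    [0,0,0],
    [0,0,0]
  ],
  "gripper": [-1,-1,-1,-1,-1]
}}

```text
time: 23.9
tool_pos: [0.5299, -0.0045, 0.2948]
tool_rot: [-3.14, 0.001, -2.001]
contact_force: [-0.0, -0.9, 0.6]
opening: 0.0921
```

```bash
python3 meas.py m3.png; python3 - <<'E'
from h import *
s=robot.observe(); print(s["time"],s["tool_pos"].round(4),s["contact_force"].round(1))
P={c:read_camera(c) for c in("scene","side","wrist")}
for n,z in(("jar",.1),("plate_centre",.1),("selector_aim",.07),("ring_mark",.07),("dial_aim",.07),("speed_mark_tip",.07)):
    for c,p in P.items():
        for q in nets.tip_of(p,n)[:1]: print(c,n,round(q["score"],2),np.round(q["pixel"]),onz(p,q["pixel"],z).round(4))
i=P["wrist"]["img"];j=P["side"]["img"][120:270,200:400]
cv2.imwrite("pics/f.png",np.hstack([cv2.resize(i,(400,300)),cv2.resize(j,(400,300))])[:,:,::-1])
E
```

```text
[ 0.5309 -0.0044  0.2947]
disc c 3.779552459716797 0.3228950500488281 r 20.59608268737793
dark comp on deck mm [36.83  4.47] 48.4375 [344 222  38  34]
23.95 [ 0.5309 -0.0044  0.2947] [0.4 0.4 0.2]
scene jar 0.69 [278. 253.] [0.6658 0.045  0.1   ]
side jar 0.78 [322. 193.] [0.661  0.0373 0.1   ]
wrist jar 0.71 [170.  74.] [0.665  0.0421 0.1   ]
scene plate_centre 0.62 [277. 249.] [0.6576 0.0376 0.1   ]
wrist plate_centre 0.34 [283. 180.] [ 0.535  -0.0099  0.1   ]
scene selector_aim 0.73 [334. 242.] [0.5473 0.1103 0.07  ]
side selector_aim 0.66 [264. 184.] [0.5385 0.1205 0.07  ]
wrist selector_aim 0.87 [169. 211.] [0.5493 0.115  0.07  ]
scene ring_mark 0.74 [213. 210.] [ 0.5959 -0.1813  0.07  ]
side ring_mark 0.56 [296. 227.] [ 0.5928 -0.0336  0.07  ]
wrist ring_mark 0.48 [172. 213.] [0.5467 0.1139 0.07  ]
scene dial_aim 0.55 [291. 221.] [ 0.5344 -0.0076  0.07  ]
side dial_aim 0.64 [268. 219.] [ 0.5376 -0.0018  0.07  ]
wrist dial_aim 0.81 [279. 177.] [ 0.534  -0.0049  0.07  ]
side speed_mark_tip 0.45 [251. 180.] [0.5099 0.1392 0.07  ]
wrist speed_mark_tip 0.51 [188. 248.] [0.5045 0.1167 0.07  ]
```

View pics/f.png

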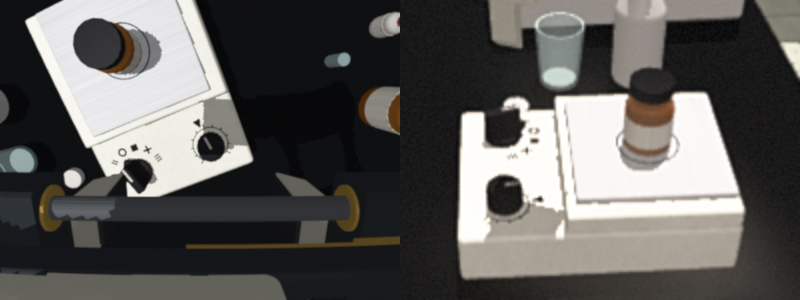

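The jar stands upright inside the engraved circle, which shows evenly around it at (645,143). The selector points at the ring and the dial line at the wedge (198,123). Handing in.

```bash
python3 -c "
from cell import robot
print(robot.hand_in())"
```

```text
the job is handed in; nothing more can be done
None
```

The job is handed in at about 24 s of the 72 s allowed; no verdict is reported back.

- **Selector:** I gripped the bar and turned it one detent clockwise, from "II" to the ring. In the last wrist view its aim point is about 3 mm from the ring (limit 5 mm). The scene and side nets put the ring on the wrong part of the stirrer, so I left those out.
- **Dial:** I turned it about 107° clockwise, which overshot by about 6°, then turned it back. The rectified close-up taken right after showed the line at 5.4° and the wedge at about 6° (limit about 6° apart). The automatic line measurement gave no result after the jar was placed, and both nets' wedge readings there were wrong. I confirmed the dial by eye in the last picture.
- **Jar:** I set it down slowly; the wrist force read 6 N just after contact. In the last picture it stands upright inside the engraved circle. The wrist view puts it at (0.665, 0.042), about where the stirrer's known layout puts the plate centre, (0.667, 0.041). The scene and side views differ by up to about 1 cm, within the 20 mm limit.
- **Everything else:** I saw no bystander disturbed, but I didn't measure their positions again. The gripper was clear of everything, about 0.2 m above the deck.

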